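# Find and press the concealed drawer catch

## Robot

A 7-joint arm with a two-finger parallel gripper is mounted at the origin on a cart in front of the work surface, level with it; the furniture and walls round the work are solid. World frame = base frame: x ahead of the robot, y to its left, z up, the work surface at z = 0. Lengths are in m, angles in rad, forces in N, time in s.
With the tool pointing down it reaches from about 0.35 to 0.9 m from the base axis. Payload 8.1 kg.
Tool frame: the origin (TCP) lies midway between the tips of the shut fingers; the grasp point (between the pads) lies 19 mm behind it; z points along the fingers, y is the line along which they close (so a half turn about z gives the same grasp; the last joint's range is limited). The gripper opens to 92 mm and grips with 3 to 60 N. Pads are 19 mm wide; open, the fingers measure 130 mm over their backs; the gripper's body (75 mm by 190 mm) begins 47 mm behind the grasp point.
Start: joints at [-1.253, 0.434, 0.025, 1.573, -0.012, 1.134, -0.075], TCP at [0.255, 0.57, 0.227] pointing down, gripper open.
Joint ranges: [-2.62, 2.62], [-0.44, 2.09], [-1.27, 1.32], [0.08, 2.57], [-1.32, 4.46], [0.12, 2], [-2.74, 2.74]. Speed limits (rad/s): [2.22, 2.22, 3.01, 3.01, 3.14, 3.14, 3.14].

## Interface

Orientations are given as a rotation vector (axis times angle).
In Python, from cell import readout, get_image, calibration, ticket gives the robot as it stands. The module is installed in compiled form; this text tells all that it offers.
- The arm moves only by the tool move_arm, never from a script. Its argument "series" is a list of rows, each a list of 6 numbers: the shift along the world's x, y, z as a fraction of full scale, then the turn, a rotation vector about the world's x, y, z as a fraction of full scale. A call has 1 to 5 rows; each row is the pose to reach, as a shift and turn from the pose commanded when the call began; what a row does not reach only later rows make up. Full scale, the value 1, is 0.75 m for a shift and 60 degrees for a turn. A row lasts 1/10 s, in which the tool goes at most 50 mm and 8.59 degrees, less where a joint would pass 70% of its speed; a pose out of reach is approached as far as the arm can. A call with a number of a shift or a turn outside -1 to 1 is refused whole. A call with a gripper value outside its range is refused whole. "claw" is the opening, from -1 (shut) to 1 (fully open), so that 0 is half open, set as the call begins (left out, the last holds). The fingers move at their own pace and stop on an object; "squeeze" is the grip in N (left out, the last holds). Time passes only in rows, so rows that repeat a pose let the fingers close. It gives the time, the measured TCP pose, the force, the opening and the grip force at its end, in the units of the state.
- readout.observe(): the state, without advancing time (a new reading comes with each control period).
- get_image(name): name is "scene" or "side" or "wrist"; returns (picture, depth): 480x640x3 uint8, red, green, blue; 480x640 float32, m along the optical axis (not along the pixel's ray), 0 where there is no reading.
- calibration(name): a dict with "fx", "fy", "cx", "cy" (pixels), "view" (4x4, takes a point from world to camera coordinates); the wrist camera has in their place "mount" (4x4, takes a point from camera to tool coordinates, whose origin is the TCP and whose axes are the flange's). Camera axes: x right, y down, z forward; pixel columns grow to the right and rows downward; lengths in m; the calibration is good to about 2 mm. The wrist camera is an equidistant fisheye: a pixel r from the principal point sees the ray r / f radians off the axis. A picture is of the moment at which its call begins: read the wrist's pose just before it. calibration takes no time and is no camera call.
- ticket.sign_off(): hands the job in; it is judged then, once.
The state is a dict: "clock": time; "joints": joint angles; "dq": joint speeds; "joint_efforts": joint torques, N m; "position": TCP position; "ee_rot": TCP orientation; "force": force on the tool from outside, world axes, zero at the start; "ft_torque": the same for the moment, N m; "width": opening from 0.0 (shut) to 1.0 (fully open); "gripper_force": force on a finger pad.
Only numpy, scipy, OpenCV 4.12 (cv2) and the standard library are available. Lean on these libraries where they do the work, as an engineer would, in place of code of your own. Each camera call takes 0.05 s, during which the arm holds its last target. There are 200 camera calls.

## Task

One of the six blue round inlays in the top of the plywood box is really a concealed push button, which looks just like the others. Feel across them gently with the fingertips to find the one that gives, and press it home so that the hidden drawer in the front comes fully out. Do not pick anything up or shift the things standing round the box.

Things in the scene. Friction and masses are not known exactly. Their poses are not given: they have to be found in the camera images.
- fastener_box: flat plywood box fixed to the bench, 180 (x) x 280 (y) x 90 mm high; origin at the centre of its underside, z up, its -x side is the front facing the robot, with a handleless drawer set flush. On top a level panel at 90 mm with six identical blue round inlays, 47 mm across, each 2 mm below the panel in a 50 mm hole. Five are solid; one, a different one each time, is the button.
- inlay_0 (a point): centre of the upper face of the front row's left (+y) inlay, 88 mm above the bench (fixed to the box; it does not sink with the button); axes as the box
- inlay_1 (a point): centre of the upper face of the front row's middle inlay, 88 mm above the bench (fixed to the box; it does not sink with the button); axes as the box
- inlay_2 (a point): centre of the upper face of the front row's right (-y) inlay, 88 mm above the bench (fixed to the box; it does not sink with the button); axes as the box
- inlay_3 (a point): centre of the upper face of the back row's left (+y) inlay, 88 mm above the bench (fixed to the box; it does not sink with the button); axes as the box
- inlay_4 (a point): centre of the upper face of the back row's middle inlay, 88 mm above the bench (fixed to the box; it does not sink with the button); axes as the box
- inlay_5 (a point): centre of the upper face of the back row's right (-y) inlay, 88 mm above the bench (fixed to the box; it does not sink with the button); axes as the box
- hidden_drawer (a joint): how far the drawer has come out along the box's -x axis, m: 0 shut, 0.030 fully out; front 54 mm high, from 16 mm above the bench. It is six times the sink of the button, which resists with 3 to 4 N, moves straight down 5 mm, past half of that snaps home by itself and stays down. The other inlays do not give at all.
- sand_block: cork sanding block, 62 x 112 x 29 mm, loose, beside the box on its left; origin at the centre of its underside
- tape_measure: yellow tape measure, 63 x 99 x 37 mm, loose, beside the box on its right; origin at the centre of its underside
- bit_box: small red bit case, 58 x 100 x 30 mm, loose, behind the box; origin at the centre of its underside
- round_tin: flat round dark tin with a lid, 99 mm across, 24 mm high, loose, on the right; origin at the centre of its underside
- screwdriver_1: blue screwdriver, 182 mm long, 28 mm high, loose, left front; origin at the centre of its underside

How it is judged:
At the end, for the whole second after the job is handed in: The hidden drawer is out by more than 27 of its 30 mm and at rest, and every loose thing round the box is within 20 mm of where it stood (value of joint hidden_drawer above 0.027 m and velocity of joint hidden_drawer below 0.005 m/s and distance of each of sand_block, tape_measure, bit_box, round_tin, screwdriver_1 from where it was at the start of the episode below 0.02 m); the robot touches nothing.
It fails at once if a loose thing was lifted, carried or shifted by more than 20 mm (distance of any of sand_block, tape_measure, bit_box, round_tin, screwdriver_1 from where it was at the start of the episode above 0.02 m).
It fails at once if the fingers bore on something with more than 60 N, which is not gentle (contact force between the fingers and anything else above 60 N).
It also fails if it takes over 51 s, if anything falls off the work surface, if the arm or the gripper's body presses on something with over 40 N, if the wrist force passes 120 N, or if a joint passes its speed limit or range.

## Working session

There is one attempt and no reset: what is moved stays moved. The work goes in short steps, Python scripts to look and compute and a tool call to move; the robot and the scene stay as the last step left them, time stands still between calls to the robot, and variables do not carry over. Pictures are saved under pics/ and viewed, at most 10 in all, crops included, and the job is handed in when it is done.

Besides the shell and the picture viewer there is one more tool, called after "Emit:" by a JSON object that holds its "fn" and its "kwargs", one argument or row to a line. move_arm: Moves the arm, as the interface text tells. Shift numbers are shares of 0.75 m and turn numbers shares of 60 degrees, none past 1 either way. Its arguments: {"type":"object","properties":{"series":{"type":"array"},"claw":{"type":"number"},"squeeze":{"type":"number"}},"required":["series"]}

```bash
mkdir -p pics
python3 - <<'E'
from cell import readout,get_image,calibration
import cv2,numpy as np
print(readout.observe())
for n in("scene","side"):
    p,d=get_image(n);cv2.imwrite(f"pics/{n}0.png",p[:,:,::-1]);np.savez(f"{n}0.npz",p=p,d=d)
    print(n,calibration(n))
print(calibration("wrist"))
E
```

```text
{'clock': 0.0, 'joints': array([-1.25258127,  0.43524651,  0.02497474,  1.57408774, -0.01160881,
        1.13398116, -0.07506709]), 'dq': array([-8.93876908e-05, -1.23087041e-03, -7.79764301e-05, -1.05050839e-03,
        7.86460909e-04, -1.57983023e-03,  1.31042400e-03]), 'joint_efforts': array([ 1.10269655e-03, -6.67849874e+01,  9.85529087e-01, -3.14477956e+01,
       -6.05331617e-02,  4.23196005e-02,  1.38048636e-04]), 'position': array([0.25515998, 0.56999143, 0.22593398]), 'ee_rot': array([-6.56172046e-01, -3.07210238e+00,  2.45904732e-03]), 'force': array([0.25010377, 0.06391739, 0.4138684 ]), 'ft_torque': array([-0.02503451, -0.07257945, -0.0269414 ]), 'gripper_force': 0.0, 'width': 1.000455703217154}
scene {'fx': 442.2039042155616, 'fy': 442.2039042155616, 'cx': 316.60518889443335, 'cy': 238.68061062020317, 'view': array([[ 0.53445684, -0.8451618 , -0.00757789, -0.30815317],
       [-0.42589549, -0.26155848, -0.86614098,  0.30410829],
       [ 0.7300472 ,  0.46614236, -0.49974231,  0.98074883],
       [ 0.        ,  0.        ,  0.        ,  1.        ]])}
side {'fx': 546.1710086253564, 'fy': 546.1710086253564, 'cx': 320.26655204243457, 'cy': 243.60251462969623, 'view': array([[-0.95078919, -0.30921978, -0.01957177,  0.49664682],
       [-0.15954492,  0.54276074, -0.82459456,  0.16970402],
       [ 0.26560373, -0.78089302, -0.56538549,  1.70120041],
       [ 0.        ,  0.        ,  0.        ,  1.        ]])}
{'fx': 371.64829954431775, 'fy': 371.64829954431775, 'cx': 318.04382959292957, 'cy': 243.54129283722528, 'mount': array([[ 3.19837802e-04, -9.56663222e-01, -2.91196457e-01,
         7.93700249e-02],
       [ 9.99999894e-01,  2.09188893e-04,  4.11112306e-04,
        -6.34570678e-04],
       [-3.32380959e-04, -2.91196557e-01,  9.56663188e-01,
        -1.58140754e-01],
       [ 0.00000000e+00,  0.00000000e+00,  0.00000000e+00,
         1.00000000e+00]])}
```

View pics/scene0.png

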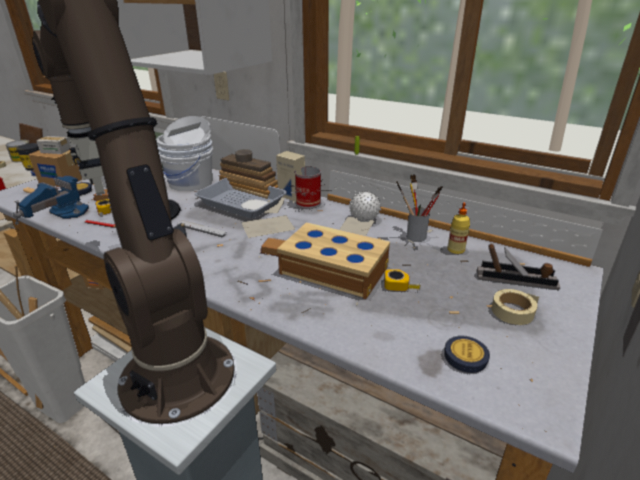

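View pics/side0.png

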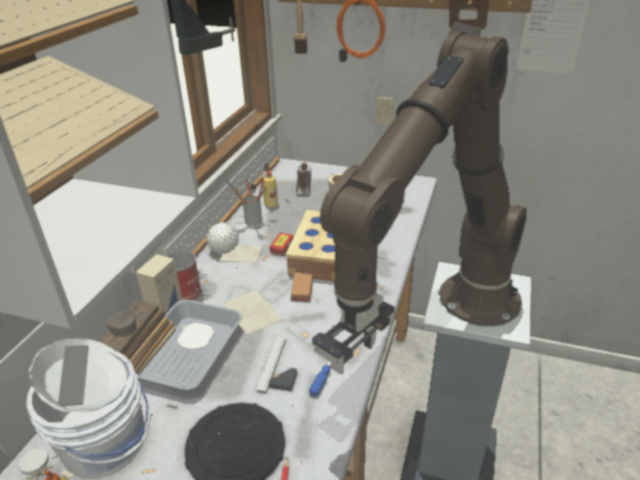

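The scene view shows the box at about (335,258), with its six blue inlays between columns 295 and 375 and rows 230 and 257. The side view shows the box at about (315,245), partly behind the arm, with the screwdriver near (320,380) under the gripper.

```bash
cat > h.py <<'E'
import cv2,numpy as np
from cell import calibration
def ray(n,u,v):
    c=calibration(n);R=c["view"][:3,:3];t=c["view"][:3,3]
    return -R.T@t, R.T@np.array([(u-c["cx"])/c["fx"],(v-c["cy"])/c["fy"],1])
def plane(n,u,v,z):
    o,d=ray(n,u,v);return o+d*(z-o[2])/d[2]
def blobs(p,roi,amin=25):
    h=cv2.cvtColor(p,cv2.COLOR_RGB2HSV);m=cv2.inRange(h,(100,120,50),(130,255,255))
    k=np.zeros_like(m);x0,y0,x1,y1=roi;k[y0:y1,x0:x1]=255
    n,l,s,c=cv2.connectedComponentsWithStats(m&k)
    return [(c[i],s[i,4]) for i in range(1,n) if s[i,4]>=amin]
E
python3 - <<'E'
from h import *
for n,roi in(("scene",(270,215,400,275)),("side",(285,200,335,290))):
    z=np.load(n+"0.npz")
    for c,a in blobs(z["p"],roi):
        o,d=ray(n,*c);dep=z["d"][int(c[1]+.5),int(c[0]+.5)]
        print(n,c.round(1),a,"plane",plane(n,*c,.088).round(4),"depth",(o+d*dep).round(4))
E
```

```text
scene [314.7 233.5] 61 plane [0.5708 0.0026 0.088 ] depth [0.5744 0.005  0.0856]
scene [339.4 239.4] 66 plane [ 0.5789 -0.0799  0.088 ] depth [ 0.5794 -0.0796  0.0877]
scene [303.  244.8] 68 plane [ 0.4959 -0.0046  0.088 ] depth [ 0.4941 -0.0058  0.0893]
scene [364.9 245.6] 71 plane [ 0.5868 -0.161   0.088 ] depth [ 0.5869 -0.1609  0.0879]
scene [328.1 251.4] 74 plane [ 0.5026 -0.0865  0.088 ] depth [ 0.5027 -0.0864  0.0879]
scene [354.8 258.1] 86 plane [ 0.5111 -0.1681  0.088 ] depth [ 0.511  -0.1682  0.0881]
side [305.9 245.7] 26 plane [0.57   0.0015 0.088 ] depth [0.5702 0.0008 0.0875]
side [328.5 248.4] 34 plane [ 0.4938 -0.0048  0.088 ] depth [ 0.4965 -0.0133  0.0818]
```

Emit:
{"fn": "move_arm", "kwargs": {
  "series": [
    [0.025, -0.058, 0, 0, 0, 0],
    [0.05, -0.116, 0, 0, 0, 0],
    [0.076, -0.174, 0, 0, 0, 0],
    [0.101, -0.232, 0, 0, 0, 0],
    [0.127, -0.289, 0, 0, 0, 0]
  ],
  "claw": -1,
  "squeeze": 10
}}

```text
clock: 0.6
position: [0.3509, 0.3516, 0.2265]
ee_rot: [-0.656, -3.072, 0.001]
force: [0.8, -0.0, 0.2]
width: 0.616
gripper_force: 0.0
```

Emit:
{"fn": "move_arm", "kwargs": {
  "series": [
    [0.025, -0.058, 0, 0, 0, 0],
    [0.05, -0.116, 0, 0, 0, 0],
    [0.076, -0.174, 0, 0, 0, 0],
    [0.101, -0.232, 0, 0, 0, 0],
    [0.127, -0.289, 0, 0, 0, 0]
  ]
}}

```text
clock: 1.1
position: [0.446, 0.135, 0.2267]
ee_rot: [-0.656, -3.072, -0.0]
force: [0.6, -0.1, 1.1]
width: 0.18
gripper_force: 0.0
```

Emit:
{"fn": "move_arm", "kwargs": {
  "series": [
    [0.025, -0.058, 0, 0, 0, 0],
    [0.05, -0.116, 0, 0, 0, 0],
    [0.076, -0.174, 0, 0, 0, 0],
    [0.101, -0.232, 0, 0, 0, 0],
    [0.127, -0.289, 0, 0, 0, 0]
  ]
}}

```text
clock: 1.6
position: [0.5413, -0.0816, 0.2266]
ee_rot: [-0.656, -3.072, -0.0]
force: [1.6, 0.2, 0.6]
width: 0.007
gripper_force: 0.0
```

Emit:
{"fn": "move_arm", "kwargs": {
  "series": [
    [0, 0, 0, 0, 0, 0],
    [0, 0, 0, 0, 0, 0],
    [0, 0, 0, 0, 0, 0]
  ]
}}

```text
clock: 1.9
position: [0.5406, -0.0786, 0.2263]
ee_rot: [-0.654, -3.072, -0.001]
force: [0.1, -0.2, -0.4]
width: 0.008
gripper_force: 0.0
```

```bash
cat > look.py <<'E'
import sys
from h import *
from cell import readout,get_image
from scipy.spatial.transform import Rotation as Ro
s=readout.observe();p,d=get_image("wrist");c=calibration("wrist");cv2.imwrite("pics/%s.png"%sys.argv[1],p[:,:,::-1])
R=Ro.from_rotvec(s["ee_rot"]).as_matrix();M=c["mount"]
print(s["clock"],s["position"],s["ee_rot"],s["force"],s["width"])
o=s["position"]+R@M[:3,3]
for q,a in blobs(p,(0,0,640,480),200):
    x,y=q[0]-c["cx"],q[1]-c["cy"];r=np.hypot(x,y);t=r/c["fx"]
    dc=np.array([x/r*np.sin(t),y/r*np.sin(t),np.cos(t)]);w=R@M[:3,:3]@dc
    print(q.round(1),a,(o+w*(.088-o[2])/w[2]).round(4),"depth",(o+w*d[int(q[1]),int(q[0])]/dc[2]).round(4))
E
python3 look.py w1
```

```text
1.9 [ 0.54064279 -0.07859084  0.22633641] [-6.54123533e-01 -3.07154773e+00 -7.71663107e-04] [ 0.05316747 -0.15074836 -0.42342997] 0.007716708647217302
[378.2 143.2] 2530 [ 0.4935 -0.0057  0.088 ] depth [ 0.4934 -0.0059  0.0892]
[289.7 192.1] 2459 [ 0.5013 -0.0866  0.088 ] depth [ 0.5014 -0.0867  0.0871]
[419.  223.4] 2187 [0.5686 0.0015 0.088 ] depth [0.5689 0.0016 0.0872]
[208.5 240.1] 2057 [ 0.5092 -0.1678  0.088 ] depth [ 0.509  -0.1671  0.0897]
[335.  267.3] 2016 [ 0.5754 -0.0788  0.088 ] depth [ 0.5753 -0.0788  0.0883]
[254.2 296.5] 536 [ 0.572 -0.155  0.088] depth [ 0.5718 -0.1549  0.0884]
```

View pics/w1.png

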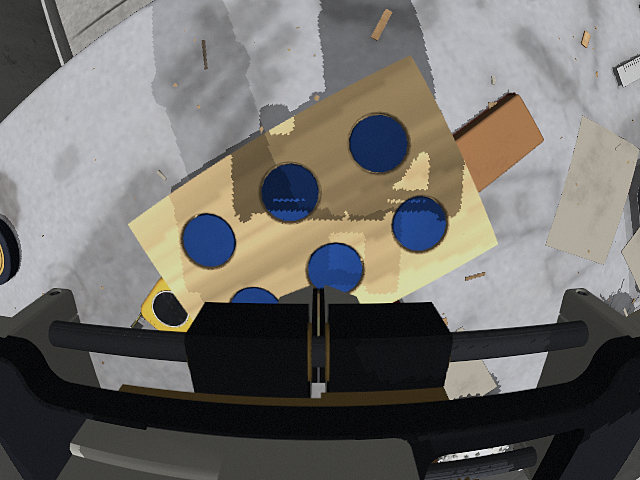

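The wrist view shows the six inlays under the shut fingers: five clear ones at (378,143), (290,192), (419,223), (208,240) and (335,267), with inlay_5 half hidden at (254,297). All the views agree to about 2 mm. I'll start with inlay_4.

Emit:
{"fn": "move_arm", "kwargs": {
  "series": [
    [0.048, 0.001, -0.05, 0, 0, 0],
    [0.048, 0.001, -0.11, 0, 0, 0],
    [0.048, 0.001, -0.165, 0, 0, 0],
    [0.048, 0.001, -0.175, 0, 0, 0],
    [0.048, 0.001, -0.175, 0, 0, 0]
  ]
}}

```text
clock: 2.45
position: [0.5762, -0.0779, 0.095]
ee_rot: [-0.654, -3.07, 0.0]
force: [-0.3, -0.1, 0.5]
width: 0.005
gripper_force: 0.0
```

Emit:
{"fn": "move_arm", "kwargs": {
  "series": [
    [0, 0, -0.002, 0, 0, 0],
    [0, 0, -0.004, 0, 0, 0],
    [0, 0, -0.006, 0, 0, 0],
    [0, 0, -0.007, 0, 0, 0],
    [0, 0, -0.007, 0, 0, 0]
  ]
}}

```text
clock: 2.95
position: [0.5773, -0.079, 0.0907]
ee_rot: [0.656, 3.072, 0.0]
force: [-0.1, 1.0, -0.4]
width: 0.009
gripper_force: 0.0
```

Emit:
{"fn": "move_arm", "kwargs": {
  "series": [
    [0, 0, -0.001, 0, 0, 0],
    [0, 0, -0.002, 0, 0, 0],
    [0, 0, -0.002, 0, 0, 0],
    [0, 0, -0.002, 0, 0, 0]
  ]
}}

```text
clock: 3.35
position: [0.577, -0.0791, 0.0887]
ee_rot: [-0.656, -3.072, 0.0]
force: [0.1, -0.2, 0.7]
width: 0.005
gripper_force: 0.0
```

Emit:
{"fn": "move_arm", "kwargs": {
  "series": [
    [0, 0, -0.001, 0, 0, 0],
    [0, 0, -0.002, 0, 0, 0],
    [0, 0, -0.002, 0, 0, 0],
    [0, 0, -0.002, 0, 0, 0]
  ]
}}

```text
clock: 3.75
position: [0.5772, -0.0791, 0.0883]
ee_rot: [0.656, 3.072, 0.001]
force: [-4.3, 1.7, 13.7]
width: 0.009
gripper_force: 6.5
```

Emit:
{"fn": "move_arm", "kwargs": {
  "series": [
    [0, 0, -0.001, 0, 0, 0],
    [0, 0, -0.001, 0, 0, 0],
    [0, 0, -0.001, 0, 0, 0]
  ]
}}

```text
clock: 4.05
position: [0.5772, -0.0791, 0.0883]
ee_rot: [0.657, 3.071, 0.001]
force: [-7.6, 1.4, 20.6]
width: 0.002
gripper_force: 10.4
```

Inlay_4 is solid: it stopped the tip at 88.3 mm, with a stiffness of about 9 N/mm. Next I'll feel inlays 3, 0 and 1.

Emit:
{"fn": "move_arm", "kwargs": {
  "series": [
    [0, 0, 0.02, 0, 0, 0],
    [-0.005, 0.054, 0.02, 0, 0, 0],
    [-0.01, 0.1085, 0.02, 0, 0, 0],
    [-0.01, 0.1085, 0.02, 0, 0, 0],
    [-0.01, 0.1085, 0.02, 0, 0, 0]
  ]
}}

```text
clock: 4.55
position: [0.5695, 0.0036, 0.1015]
ee_rot: [-0.652, -3.073, -0.0]
force: [0.1, -1.0, -0.1]
width: 0.004
gripper_force: 0.0
```

Emit:
{"fn": "move_arm", "kwargs": {
  "series": [
    [0, 0, -0.01, 0, 0, 0],
    [0, 0, -0.014, 0, 0, 0],
    [0, 0, -0.017, 0, 0, 0],
    [0, 0, -0.0193, 0, 0, 0],
    [0, 0, -0.0193, 0, 0, 0]
  ]
}}

```text
clock: 5.05
position: [0.5693, 0.001, 0.0882]
ee_rot: [-0.659, -3.071, -0.0]
force: [-7.2, -0.7, 19.4]
width: 0.007
gripper_force: 9.9
```

Emit:
{"fn": "move_arm", "kwargs": {
  "series": [
    [0, 0, 0.0193, 0, 0, 0],
    [-0.05, -0.0047, 0.0193, 0, 0, 0],
    [-0.1, -0.0093, 0.0193, 0, 0, 0],
    [-0.1, -0.0093, 0.0193, 0, 0, 0],
    [-0.1, -0.0093, 0.0193, 0, 0, 0]
  ]
}}

```text
clock: 5.55
position: [0.4942, -0.0052, 0.1016]
ee_rot: [0.658, 3.072, 0.0]
force: [0.3, 0.3, 0.4]
width: 0.006
gripper_force: 0.0
```

Emit:
{"fn": "move_arm", "kwargs": {
  "series": [
    [0, 0, -0.01, 0, 0, 0],
    [0, 0, -0.014, 0, 0, 0],
    [0, 0, -0.017, 0, 0, 0],
    [0, 0, -0.0193, 0, 0, 0],
    [0, 0, -0.0193, 0, 0, 0]
  ]
}}

```text
clock: 6.05
position: [0.4951, -0.0047, 0.0882]
ee_rot: [0.657, 3.072, 0.001]
force: [-7.9, 0.1, 24.8]
width: 0.006
gripper_force: 12.5
```

Emit:
{"fn": "move_arm", "kwargs": {
  "series": [
    [0, 0, 0.0193, 0, 0, 0],
    [0.005, -0.054, 0.0193, 0, 0, 0],
    [0.01, -0.1085, 0.0193, 0, 0, 0],
    [0.01, -0.1085, 0.0193, 0, 0, 0],
    [0.01, -0.1085, 0.0193, 0, 0, 0]
  ]
}}

```text
clock: 6.55
position: [0.5022, -0.0871, 0.1012]
ee_rot: [-0.66, -3.071, 0.001]
force: [0.2, 0.3, -0.1]
width: 0.008
gripper_force: 0.0
```

Emit:
{"fn": "move_arm", "kwargs": {
  "series": [
    [0, 0, -0.01, 0, 0, 0],
    [0, 0, -0.014, 0, 0, 0],
    [0, 0, -0.017, 0, 0, 0],
    [0, 0, -0.0193, 0, 0, 0],
    [0, 0, -0.0193, 0, 0, 0]
  ]
}}

```text
clock: 7.05
position: [0.5018, -0.0848, 0.0882]
ee_rot: [-0.654, -3.072, -0.002]
force: [-8.6, 2.4, 25.3]
width: 0.007
gripper_force: 12.2
```

Inlays 3, 0 and 1 are solid too. That leaves 2 and 5.

Emit:
{"fn": "move_arm", "kwargs": {
  "series": [
    [0, 0, 0.0193, 0, 0, 0],
    [0.005, -0.054, 0.0193, 0, 0, 0],
    [0.01, -0.1085, 0.0193, 0, 0, 0],
    [0.01, -0.1085, 0.0193, 0, 0, 0],
    [0.01, -0.1085, 0.0193, 0, 0, 0]
  ]
}}

```text
clock: 7.55
position: [0.5094, -0.1678, 0.1012]
ee_rot: [-0.659, -3.071, 0.0]
force: [0.1, 0.3, 0.1]
width: 0.007
gripper_force: 0.0
```

Emit:
{"fn": "move_arm", "kwargs": {
  "series": [
    [0, 0, -0.01, 0, 0, 0],
    [0, 0, -0.014, 0, 0, 0],
    [0, 0, -0.017, 0, 0, 0],
    [0, 0, -0.0193, 0, 0, 0],
    [0, 0, -0.0193, 0, 0, 0]
  ]
}}

```text
clock: 8.05
position: [0.5095, -0.167, 0.0867]
ee_rot: [-0.655, -3.072, -0.0]
force: [-0.5, -0.1, 0.8]
width: 0.009
gripper_force: 0.0
```

Inlay_2 gives: the tip is at 86.7 mm with almost no force. Now I'll press it home.

Emit:
{"fn": "move_arm", "kwargs": {
  "series": [
    [0, 0, -0.001, 0, 0, 0],
    [0, 0, -0.002, 0, 0, 0],
    [0, 0, -0.003, 0, 0, 0],
    [0, 0, -0.004, 0, 0, 0],
    [0, 0, -0.004, 0, 0, 0]
  ]
}}

```text
clock: 8.55
position: [0.5095, -0.1674, 0.0839]
ee_rot: [-0.656, -3.072, -0.0]
force: [-0.2, -0.2, -0.1]
width: 0.006
gripper_force: 0.0
```

Emit:
{"fn": "move_arm", "kwargs": {
  "series": [
    [0, 0, -0.001, 0, 0, 0],
    [0, 0, -0.002, 0, 0, 0],
    [0, 0, -0.003, 0, 0, 0],
    [0, 0, -0.003, 0, 0, 0],
    [0, 0, -0.003, 0, 0, 0]
  ]
}}

```text
clock: 9.05
position: [0.5097, -0.1675, 0.0832]
ee_rot: [0.657, 3.071, 0.001]
force: [-5.0, 1.3, 20.0]
width: 0.004
gripper_force: 10.2
```

The button bottomed out at 83.2 mm, 5 mm down. I'll back off and check the drawer.

Emit:
{"fn": "move_arm", "kwargs": {
  "series": [
    [0, 0, 0.03, 0, 0, 0],
    [0, 0, 0.09, 0, 0, 0],
    [0, 0.06, 0.15, 0, 0, 0],
    [0.05, 0.12, 0.15, 0, 0, 0],
    [0.08, 0.15, 0.15, 0, 0, 0]
  ]
}}

```text
clock: 9.55
position: [0.5706, -0.0535, 0.1967]
ee_rot: [0.657, 3.069, 0.003]
force: [1.7, -0.9, -0.2]
width: 0.003
gripper_force: 0.0
```

Emit:
{"fn": "move_arm", "kwargs": {
  "series": [
    [0, 0, 0, 0, 0, 0],
    [0, 0, 0, 0, 0, 0],
    [0, 0, 0, 0, 0, 0]
  ]
}}

```text
clock: 9.85
position: [0.5688, -0.056, 0.1939]
ee_rot: [-0.658, -3.071, 0.001]
force: [0.6, -0.0, -0.5]
width: 0.007
gripper_force: 0.0
```

```bash
python3 look.py w2
python3 - <<'E'
from cell import get_image
import cv2,numpy as np
p,d=get_image("scene")
q=np.load("scene0.npz")["p"];f=lambda a:cv2.resize(a[200:320,250:440],None,fx=4,fy=4)[:,:,::-1]
w=cv2.imread("pics/w2.png")
cv2.imwrite("pics/s2.png",cv2.resize(np.vstack([f(q),f(p)]),None,fx=.62,fy=.62))
E
```

```text
9.85 [ 0.56880415 -0.05603803  0.19392848] [-6.58017557e-01 -3.07106310e+00  1.29716847e-03] [ 0.56530846 -0.04270887 -0.49778555] 0.006591391845803754
[340.8 120.3] 3285 [ 0.4938 -0.0056  0.088 ] depth [ 0.4938 -0.0057  0.0889]
[242.2 177.5] 3017 [ 0.5015 -0.0866  0.088 ] depth [ 0.5015 -0.086   0.0902]
[390.5 211.5] 2909 [0.5687 0.0016 0.088 ] depth [0.5687 0.0016 0.0881]
[160.  230.8] 2174 [ 0.5092 -0.1656  0.088 ] depth [ 0.5095 -0.1681  0.0833]
[294.8 262.7] 2665 [ 0.5761 -0.0793  0.088 ] depth [ 0.5758 -0.0791  0.0888]
[203.7 298.9] 939 [ 0.5743 -0.1609  0.088 ] depth [ 0.5739 -0.1603  0.0892]
```

View pics/s2.png

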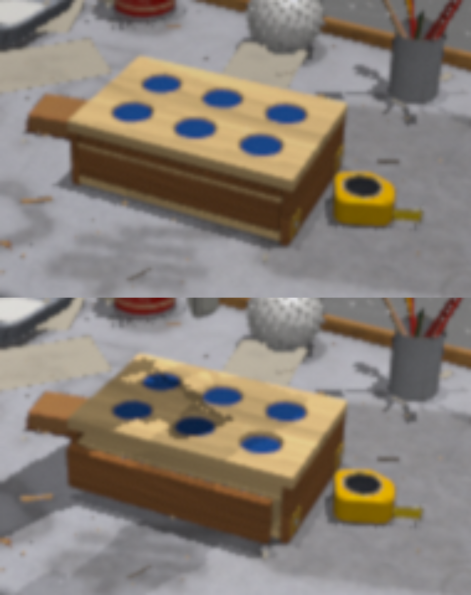

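View pics/w2.png

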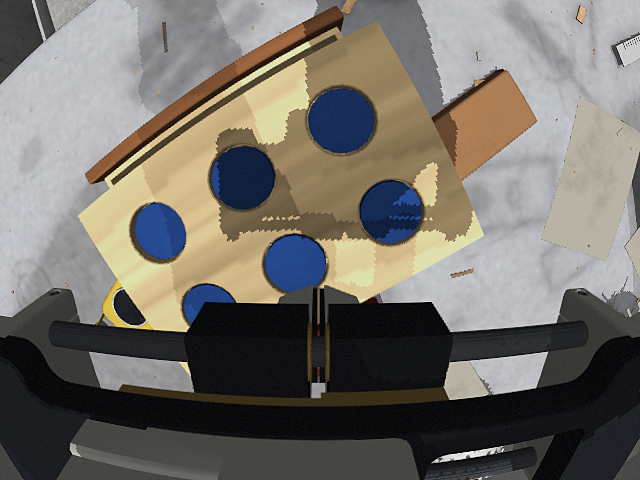

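Both views show the drawer standing out of the front, along (90,180) to (340,15) in the wrist view. Inlay_2 at (160,231) has sunk 5 mm, and the tape measure and sanding block look unmoved. The arm is clear of everything.

```bash
python3 -c "
from cell import ticket
print(ticket.sign_off())"
```

```text
the job is handed in; nothing more can be done
None
```

Inlay_2 (front row, right) was the button: I pressed it home about 5 mm, the camera views show the drawer standing out of the front, the things round the box were not touched, and the job is handed in (no verdict was returned).

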